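# Feed one ceramic plate from the magazine to the gauging stage

## Robot

A 6-joint arm with a two-finger parallel gripper is mounted at the origin on a cart in front of the work surface, level with it; the furniture and walls round the work are solid. World frame = base frame: x ahead of the robot, y to its left, z up, the work surface at z = 0. Lengths are in m, angles in rad, forces in N, time in s.
With the tool pointing down it reaches from about 0.25 to 0.775 m from the base axis. Payload 4 kg.
Tool frame: the origin (TCP) lies between the finger pads; the fingertips stand 14 mm ahead of it and the grasp point (between the pads) lies 5 mm behind it; z points along the fingers, y is the line along which they close (so a half turn about z gives the same grasp; the last joint's range is limited). The gripper opens to 94 mm and grips with 3 to 60 N. Pads are 16 mm wide; open, the fingers measure 119 mm over their backs; the gripper's body (75 mm by 177 mm) begins 78 mm behind the grasp point.
Start: joints at [-1.215, 0.087, 1.371, -0, 1.684, -0.103], TCP at [0.244, -0.493, 0.22] pointing down, gripper open.
Joint ranges: [-3.1, 3.1], [-0.76, 2.03], [0.27, 2.55], [-1.08, 4.22], [0.17, 2.65], [-2.57, 2.57]. Speed limits (rad/s): [2.79, 2.79, 3.14, 3.14, 3.14, 3.14].

## Interface

Orientations are given as [roll, pitch, yaw] about the fixed x, y, z axes, in that order (R = Rz(yaw) Ry(pitch) Rx(roll)).
In Python, from bench import robot, snapshot gives the robot as it stands.
- The arm moves only by the tool carry_out, never from a script. Its argument "motion" is text: rows parted by semicolons, each of 4 numbers parted by spaces: the shift along the tool's x, y, z each as a share of 0.15 m, from -1 to 1, then the turn about the tool's z as a share of 180 degrees, from -1 to 1. A call has exactly 8 rows; each row is the pose to reach, as a shift and turn from the pose commanded when the call began, along the tool's axes at that moment, turning the shorter way round; what a row does not reach only later rows make up. A row lasts 1/10 s, in which the tool goes at most 50 mm and 8.59 degrees, less where a joint would pass 70% of its speed; a pose out of reach is approached as far as the arm can. A call with a number of a shift or a turn outside -1 to 1 is refused whole. A call with a gripper value outside its range is refused whole. "grip" is the opening, from -1 (shut) to 1 (fully open), set as the call begins (left out, the last holds). The fingers move at their own pace and stop on an object; the grip force is fixed at half the most. Time passes only in rows, so rows that repeat a pose let the fingers close, or fill a call up. It gives the time, the measured TCP pose, the force, the opening and the grip force at its end, in the units of the state.
- robot.get_obs(): the state, without advancing time (a new reading comes with each control period).
- snapshot(name): name is "scene" or "top"; returns a dict with "image" (420x560x3 uint8, red, green, blue), "fx", "fy", "cx", "cy" (pixels), "pose" (4x4, takes a point from camera to world coordinates). Camera axes: x right, y up, looking along -z (the intrinsics and any distortion apply to the point x, -y, -z); pixel columns grow to the right and rows downward; lengths in m; the calibration is good to about 2 mm. A picture is of the moment at which its call begins. There is no depth.
- robot.close_job(): hands the job in; it is judged then, once.
The state is a dict: "time": time; "joint_positions": joint angles; "qvel": joint speeds; "joint_torque": joint torques, N m; "tool_pos": TCP position; "ee_rot": TCP orientation; "wrist_force": force on the tool from outside, world axes, zero at the start; "wrist_torque": the same for the moment, N m; "width": finger opening in m; "finger_force": force on a finger pad.
Only numpy, scipy, OpenCV 4.12 (cv2) and the standard library are available. Lean on these libraries where they do the work, as an engineer would, in place of code of your own. Each camera call takes 0.05 s, during which the arm holds its last target. There are 200 camera calls.

## Task

Slide the top ceramic plate off the stack in the magazine, down onto the slightly lower dark stage beside it, and bring it home in the stage's corner, square and touching both the end stop and the side fence. The plates are brittle: press lightly on the plate with the fingertips (about 1 kg, never 2 kg), keep it flat without lifting or tipping it, and leave the two plates below and the things around undisturbed.

Things in the scene. Friction and masses are not known exactly. Their poses are not given: they have to be found in the camera images.
- fixture: Feeding fixture fixed to the desk: aluminium base 222 x 106 mm, dark magazine and stage; origin on the desk top near its middle, +x the sliding direction from magazine to stage, z up. Stage: flat, x -7 to 97, y -46 to 48 mm, its height locked anywhere from 16 to 20.5 mm and not measured: feel for it. A plate home has its centre at (52, -8) mm, 3 mm above the stage; the stack is at (-58, 0).
- magazine (a point): Middle of the magazine floor, 10 mm above the desk. Back wall face 47 mm behind it (-x), side wall faces at y = +-39.5 mm, wall tops 31 mm above the desk, 3 mm above the top plate. Open towards the stage (+x), where the walls end 45 mm ahead.
- end_stop (a point): Middle of the end stop's face, a bright aluminium bar across the far end (+x) of the stage; face at fixture x = 97 mm, top 28 mm above the desk.
- side_fence (a point): Middle of the side fence's face, a bright aluminium bar along the stage at -y; face at fixture y = -46 mm, from x = 2 to 97 mm, top 28 mm above the desk.
- top_plate_mid (a point): Centre of the top white ceramic plate, 90 (x) x 76 (y) x 6 mm, 0.1 to 0.2 kg, a dark dot near each corner; top face 3 mm higher, 28 mm above the desk. Too enclosed to grip. Friction on plates and fixture 0.28 to 0.42, fingertips about 0.6: pressing 8 to 12 N drags it; they slip once it bears on a stop. When its rear edge leaves the stack it drops 1.5 to 6 mm. Stack and stage stand on stiff rubber: 0.8 mm give at 20 N.
- middle_plate_mid (a point): Centre of the like plate under the top one, lying at 16 to 22 mm above the desk; there are 6 mm between its front edge and the stage. It stays.
- bottom_plate_mid (a point): Centre of the lowest like plate, on the magazine floor. It stays.
- dish: Loose white round screw dish, 69 mm across, 18 mm high, on the desk near the fixture; origin at the centre of its underside. To be left alone.
- gauge: Loose light plug gauge, a rod 113 mm long, 18 mm thick, lying on the desk beside the fixture; origin under its middle. To be left alone.
- driver: Loose yellow screwdriver, 194 mm long, 24 mm thick, lying on the desk near the fixture; origin under its middle. To be left alone.
There are look-alikes about, which are no part of the job. Leave any purple look-alike of the part that bears top_plate_mid alone.

How it is judged:
By the outcome, as a careful person would: the job done as asked, in the order asked, and still so for the second after the job is handed in, with the robot touching nothing.
It also fails if it takes over 54 s, if anything falls off the work surface, if the arm or the gripper's body presses on something with over 40 N, if the wrist force passes 120 N, or if a joint passes its speed limit or range.

## Working session

There is one attempt and no reset: what is moved stays moved. The work goes in short steps, Python scripts to look and compute and a tool call to move; the robot and the scene stay as the last step left them, time stands still between calls to the robot, and variables do not carry over. Pictures are saved under pics/ and viewed, at most 10 in all, crops included, and the job is handed in when it is done.

Besides the shell and the picture viewer there is one more tool, called after "Call:" as a command line: name --argument value ..., lists and objects as JSON in quotes. carry_out: Moves the arm, as the interface text tells. Shift numbers are shares of 0.15 m and turn numbers shares of 180 degrees, none past 1 either way. Its arguments: {"type":"object","properties":{"motion":{"type":"string"},"grip":{"type":"number"}},"required":["motion"]}

```bash
ls; mkdir -p pics; python3 - <<'E'
from bench import robot, snapshot
import cv2,json,numpy as np
for n in("scene","top"):
    s=snapshot(n); cv2.imwrite(f"pics/{n}0.png",s["image"][:,:,::-1])
    print(n,{k:s[k] for k in s if k not in("image","pose")},np.round(s["pose"],4).tolist())
    np.savez(f"pics/{n}0.npz",**s)
o=robot.get_obs();print(o)
E
```

```text
pics
scene {'fx': 392.60574069645907, 'fy': 392.60574069645907, 'cx': 277.9039034472262, 'cy': 210.1949954284405} [[-0.746, 0.4619, -0.4797, 0.1376], [-0.6657, -0.5342, 0.5209, 0.4679], [-0.0157, 0.708, 0.7061, 0.6392], [0.0, 0.0, 0.0, 1.0]]
top {'fx': 415.8019099291642, 'fy': 415.8019099291642, 'cx': 282.543811298828, 'cy': 216.03274992843058} [[0.0031, 0.9966, -0.0819, 0.495], [-0.9998, 0.0045, 0.0171, 0.0], [0.0174, 0.0818, 0.9965, 0.9085], [0.0, 0.0, 0.0, 1.0]]
{'time': 0.1, 'joint_positions': array([-1.21508010e+00,  8.78994524e-02,  1.37204819e+00, -1.37255495e-05,
        1.68360200e+00, -1.03086948e-01]), 'qvel': array([-0.00023627, -0.00031575, -0.00425464,  0.00058771,  0.00105677,
        0.00022781]), 'joint_torque': array([ 3.16011392e-03, -3.41252518e+01, -3.03301585e+01,  7.20841857e-02,
        3.03685782e-02, -9.80142636e-05]), 'tool_pos': array([ 0.24342254, -0.49269889,  0.21843903]), 'ee_rot': array([-3.13964465e+00, -1.87813593e-04,  4.58801463e-01]), 'wrist_force': array([-0.96014197,  0.68361021, -0.42637475]), 'wrist_torque': array([-0.03740289,  0.03863586,  0.00363212]), 'finger_force': 0.0, 'width': 0.09332942113995271}
```

View pics/scene0.png

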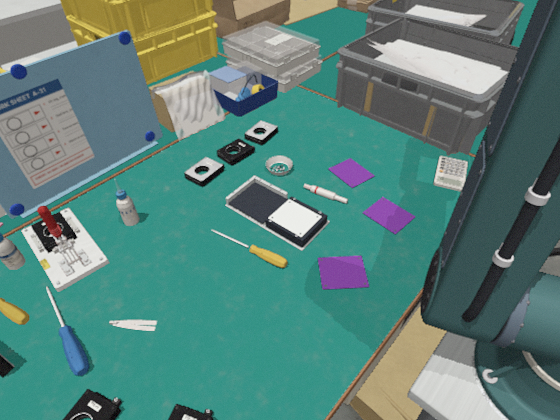

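View pics/top0.png

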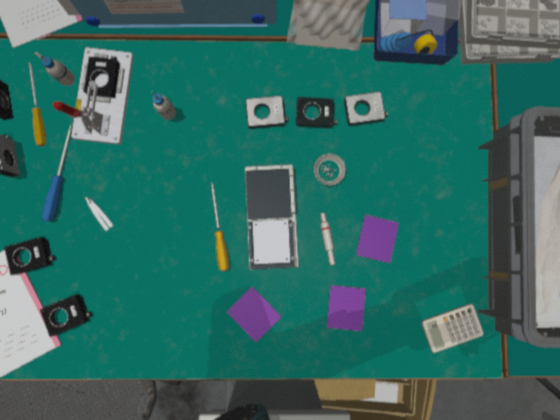

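The fixture shows in the top view at about (271,217): the stage is at (269,193) and the white plate with corner dots is at (271,242). In the scene view the plate is at (296,219). The three purple squares, at (253,314), (347,307) and (378,239) in the top view, are look-alikes. The white plate in the magazine fits the description, and I'll confirm that in enlarged crops.

```bash
python3 - <<'E'
import cv2
t=cv2.imread("pics/top0.png")[155:280,235:310]; s=cv2.imread("pics/scene0.png")[170:255,215:335]
t=cv2.rotate(t,cv2.ROTATE_90_CLOCKWISE)
cv2.imwrite("pics/tc.png",cv2.resize(t,None,fx=6.4,fy=6.4,interpolation=cv2.INTER_CUBIC))
cv2.imwrite("pics/sc.png",cv2.resize(s,None,fx=6.6,fy=6.6,interpolation=cv2.INTER_CUBIC))
E
```

```text
(no output)
```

View pics/tc.png

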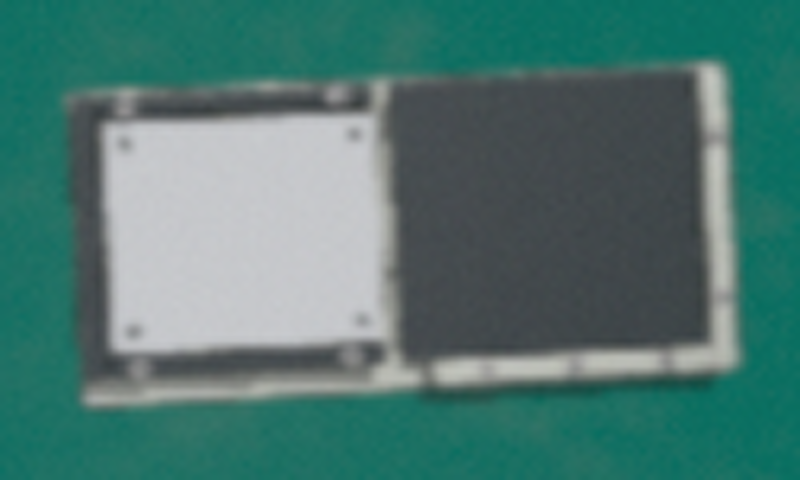

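View pics/sc.png

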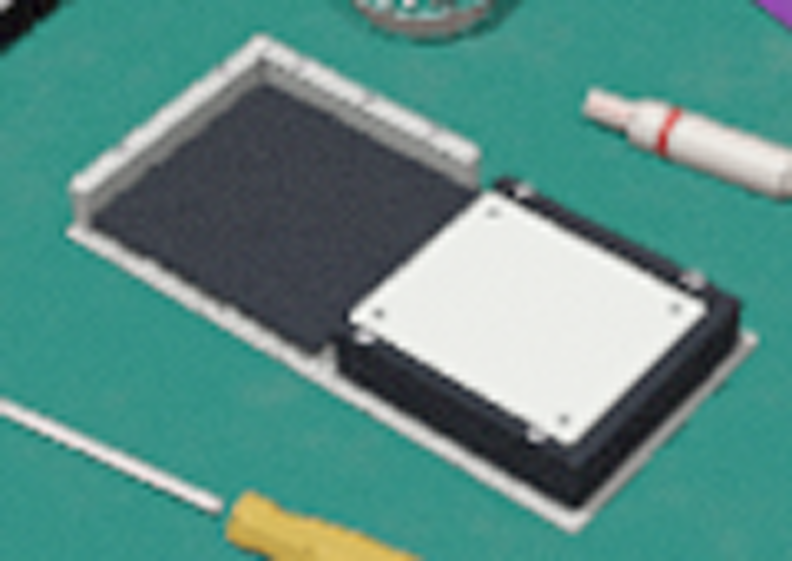

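The plate is confirmed: white, in the magazine, with four dark corner dots. The end stop is on the right of the top crop (face at about x=705) and the side fence is along the bottom (face at about y=352). Next I triangulate.

```bash
cat > h.py <<'E'
import numpy as np
from scipy.optimize import least_squares
C={n:dict(np.load(f"pics/{n}0.npz")) for n in("scene","top")}
def proj(n,P):
    c=C[n];T=np.linalg.inv(c["pose"]);p=(T[:3,:3]@np.atleast_2d(P).T).T+T[:3,3]
    return np.c_[c["fx"]*p[:,0]/-p[:,2]+c["cx"],c["fy"]*-p[:,1]/-p[:,2]+c["cy"]]
def tc(a):
    a=(np.array(a,float)+.5)/6.4-.5; return np.c_[235+a[:,1],155+124-a[:,0]]
def sc(a): 
    a=(np.array(a,float)+.5)/6.6-.5; return a+[215,170]
E
python3 - <<'E'
from h import *
# front-y, rear-y, rear+y, front+y dots then corners, then inner corner of stops
t=tc([(362,320),(133,331),(125,144),(354,134),(388,346),(111,354),(101,122),(379,113),(712,347)])
s=sc([(492,212),(676,308),(563,419),(378,314),(487,193),(708,307),(570,445),(350,320),(262,66)])
P=[]
for a,b in zip(t,s):
    r=least_squares(lambda p:np.r_[proj("top",p)[0]-a,proj("scene",p)[0]-b],[.45,0,.03]);P.append(r.x)
    print(np.round(r.x*1e3,1),round(r.cost,2))
P=np.array(P)
c=P[:8].mean(0);d=(P[[0,3,4,7]]-P[[1,2,5,6]]).mean(0);e=(P[[2,3,6,7]]-P[[0,1,4,5]]).mean(0)
print("plate",c*1e3,np.degrees(np.arctan2(d[1],d[0])),np.degrees(np.arctan2(-e[0],e[1])),np.linalg.norm(P[4]-P[5]),np.linalg.norm(P[6]-P[5]))
# fixture fit with x,y,yaw + small camera pixel offsets
F=np.array([(97,-46,28),(97,48,28)])*1e-3
K=np.array([(-13,-38,28),(-103,-38,28),(-103,38,28),(-13,38,28)])*1e-3
F=np.r_[F,[(2e-3,-46e-3,28e-3)],K]
ft=np.r_[t[8:9],tc([(699,69),(432,362)]),t[4:8]]; fs=np.r_[s[8:9],sc([(85,200),(474,164)]),s[4:8]]
def res(q,full=False):
    ca,sa=np.cos(q[2]),np.sin(q[2]);W=F@np.array([[ca,sa,0],[-sa,ca,0],[0,0,1]])+[q[0],q[1],q[3]]
    return np.r_[(proj("top",W)-ft).ravel(),(proj("scene",W)-fs).ravel()]
r=least_squares(res,[.5,.03,0,0],loss="soft_l1");print(r.x[:2]*1e3,np.degrees(r.x[2]),r.x[3]*1e3);print(np.round(res(r.x).reshape(-1,2),1).tolist())
E
```

```text
[552.4 -19.7  27.7] 0.05
[476.7 -23.7  28.6] 0.12
[473.9  37.8  28.2] 0.11
[549.3  41.7  27.8] 0.11
[561.6 -28.3  24.9] 0.01
[469.4 -31.3  28.1] 0.14
[465.7  44.8  27.9] 0.25
[557.1  48.3  25. ] 0.56
[671.4 -28.7  21.1] 0.06
plate [513.27260512   8.70397649  27.27885548] 2.481628787762463 2.9013011228494805 0.09224549053397679 0.07616692005972055
[571.14177555  11.61733258] 3.241483190088496 -2.270801884535362
[[0.3, 0.1], [-0.0, 0.3], [0.4, 0.3], [-0.5, 0.6], [0.6, -0.2], [0.8, 0.2], [0.2, 1.1], [-0.1, -1.4], [-0.3, -0.5], [-1.1, 0.0], [-0.0, 0.3], [-0.6, 0.3], [-0.4, 0.3], [-0.5, 0.1]]
```

Call:
carry_out --motion "0.2 -0.16 0 0.03;0.4 -0.32 0 0.06;0.6 -0.48 0 0.09;0.8 -0.64 0 0.12;0.96 -0.76 0 0.13;0.96 -0.76 0 0.13;0.96 -0.76 0 0.13;0.96 -0.76 0 0.13" --grip -0.23

```text
time: 0.9
tool_pos: [0.3218, -0.3278, 0.2192]
ee_rot: [3.142, 0.001, 0.05]
wrist_force: [-0.1, -0.3, 1.1]
width: 0.037
finger_force: 0.0
```

Call:
carry_out --motion "0.13 -0.25 0 0;0.26 -0.5 0 0;0.4 -0.75 0 0;0.53 -1 0 0;0.58 -1 0 0;0.58 -1 0 0;0.58 -1 0 0;0.58 -1 0 0"

```text
time: 1.7
tool_pos: [0.401, -0.1745, 0.2192]
ee_rot: [3.141, 0.001, 0.048]
wrist_force: [0.5, 0.2, -0.2]
width: 0.0361
finger_force: 0.0
```

Call:
carry_out --motion "0.13 -0.25 0.2 0;0.26 -0.5 0.35 0;0.4 -0.75 0.5 0;0.53 -1 0.6 0;0.58 -1 0.7 0;0.58 -1 0.7 0;0.58 -1 0.7 0;0.58 -1 0.7 0"

```text
time: 2.5
tool_pos: [0.4811, -0.0202, 0.1155]
ee_rot: [3.141, -0.002, 0.048]
wrist_force: [-0.0, -0.3, 0.4]
width: 0.036
finger_force: 0.0
```

Call:
carry_out --motion "0 -0.1 0.1 0;0 -0.18 0.2 -0.001;0 -0.18 0.3 -0.001;0 -0.18 0.38 -0.001;0 -0.18 0.43 -0.001;0 -0.18 0.43 -0.001;0 -0.18 0.43 -0.001;0 -0.18 0.43 -0.001"

```text
time: 3.3
tool_pos: [0.4802, 0.0079, 0.0509]
ee_rot: [3.141, -0.002, 0.053]
wrist_force: [0.6, -0.5, -0.8]
width: 0.0362
finger_force: 0.0
```

```bash
python3 - <<'E'
from bench import robot, snapshot
import cv2,numpy as np
s=snapshot("scene"); a=s["image"][140:260,210:340,::-1]; t=snapshot("top")["image"][155:280,225:320,::-1]
a=cv2.resize(a,(520,480),interpolation=cv2.INTER_CUBIC); t=cv2.resize(t,(280,480),interpolation=cv2.INTER_CUBIC)
cv2.imwrite("pics/s1.png",np.hstack([a,t])); o=robot.get_obs();print(o["tool_pos"],o["ee_rot"],o["wrist_force"])
E
```

```text
[0.48011166 0.00804634 0.05076074] [ 3.14129172e+00 -1.55126306e-03  5.33588891e-02] [-0.01674891  0.23875119  0.18363901]
```

View pics/s1.png

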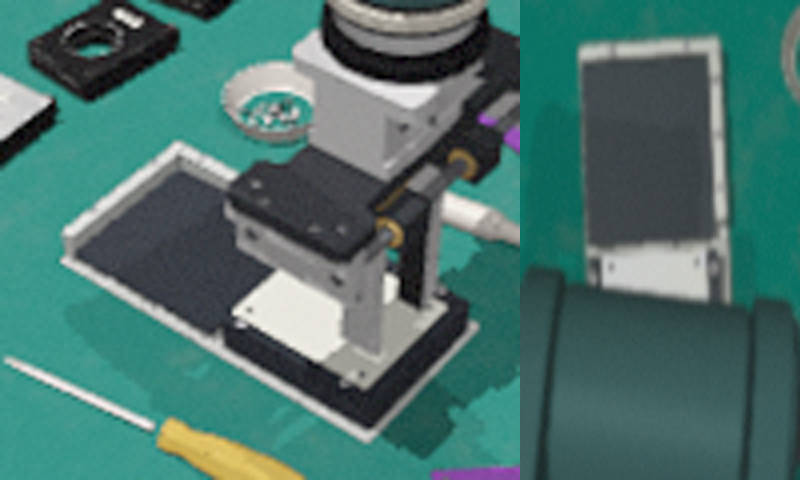

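The left half shows the two fingertips hovering over the rear part of the plate, at about (370,345) and (412,300), inside the magazine walls. The dish, gauge and driver are clear. Lowering gently.

Call:
carry_out --motion "0 0 0.01 0;0 0 0.02 0;0 0 0.03 0;0 0 0.04 0;0 0 0.045 0;0 0 0.05 0;0 0 0.05 0;0 0 0.05 0"

```text
time: 4.2
tool_pos: [0.4795, 0.0082, 0.0425]
ee_rot: [3.142, -0.0, 0.054]
wrist_force: [-1.3, 0.3, 0.2]
width: 0.0361
finger_force: 0.0
```

Call:
carry_out --motion "0 0 0.001 0;0 0 0.002 0;0 0 0.003 0;0 0 0.004 0;0 0 0.005 0;0 0 0.005 0;0 0 0.005 0;0 0 0.005 0"

```text
time: 5.0
tool_pos: [0.4796, 0.0082, 0.0419]
ee_rot: [3.141, -0.0, 0.054]
wrist_force: [-0.8, 0.3, 2.2]
width: 0.0363
finger_force: 0.9
```

Call:
carry_out --motion "0 0 0.001 0;0 0 0.002 0;0 0 0.002 0;0 0 0.002 0;0 0 0.002 0;0 0 0.002 0;0 0 0.002 0;0 0 0.002 0"

```text
time: 5.8
tool_pos: [0.4796, 0.0082, 0.0417]
ee_rot: [3.141, -0.0, 0.054]
wrist_force: [-2.9, 0.2, 4.2]
width: 0.0361
finger_force: 2.6
```

Call:
carry_out --motion "0 0 0.001 0;0 0 0.002 0;0 0 0.003 0;0 0 0.003 0;0 0 0.003 0;0 0 0.003 0;0 0 0.003 0;0 0 0.003 0"

```text
time: 6.6
tool_pos: [0.4796, 0.0082, 0.0416]
ee_rot: [3.141, -0.0, 0.054]
wrist_force: [-2.8, 0.6, 6.8]
width: 0.0365
finger_force: 3.5
```

Call:
carry_out --motion "0 0 0.002 0;0 0 0.003 0;0 0 0.003 0;0.005 0 0.003 0;0.015 0 0.003 0;0.03 0 0.003 0;0.04 0 0.003 0;0.05 0 0.003 0"

```text
time: 7.4
tool_pos: [0.4871, 0.0084, 0.0415]
ee_rot: [3.141, -0.0, 0.054]
wrist_force: [-3.7, -0.4, 8.4]
width: 0.0363
finger_force: 4.4
```

Call:
carry_out --motion "0.02 0 0.001 0;0.045 0 0.001 0;0.07 0 0.001 0;0.095 0 0.001 0;0.12 0 0.001 0;0.14 0 0.001 0;0.15 0 0.001 0;0.15 0 0.001 0"

```text
time: 8.2
tool_pos: [0.51, 0.0096, 0.0415]
ee_rot: [3.141, -0.001, 0.054]
wrist_force: [-2.5, -0.3, 8.6]
width: 0.0362
finger_force: 4.3
```

```bash
python3 - <<'E'
from bench import robot, snapshot
import cv2,numpy as np
s=snapshot("scene"); a=s["image"][140:260,210:340,::-1]; t=snapshot("top")["image"][155:280,225:320,::-1]
a=cv2.resize(a,(520,480),interpolation=cv2.INTER_CUBIC); t=cv2.resize(t,(280,480),interpolation=cv2.INTER_CUBIC)
cv2.imwrite("pics/s2.png",np.hstack([a,t])); o=robot.get_obs();print(o["tool_pos"],o["ee_rot"],o["wrist_force"])
E
```

```text
[0.5099893  0.00963416 0.04156705] [ 3.14108001e+00 -1.20205765e-03  5.35693498e-02] [-2.87804369  0.82531099  8.61371226]
```

View pics/s2.png

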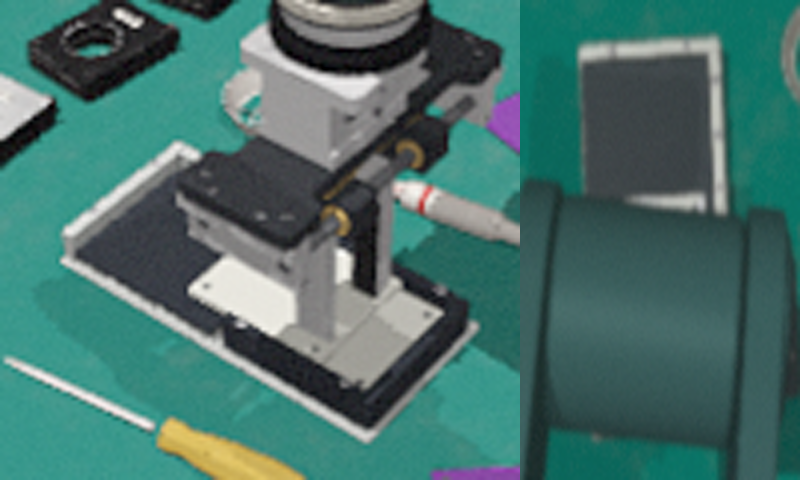

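The plate follows the fingers (front edge at about (200,285) in the left half) and the plate beneath stays put. Continuing.

Call:
carry_out --motion "0.02 0 0.001 0;0.045 0 0.001 0;0.07 0 0.001 0;0.095 0 0.001 0;0.12 0 0.001 0;0.14 0 0.001 0;0.15 0 0.001 0;0.15 0 0.001 0"

```text
time: 9.1
tool_pos: [0.5325, 0.0108, 0.0415]
ee_rot: [3.141, -0.001, 0.054]
wrist_force: [-3.7, 0.3, 9.5]
width: 0.0362
finger_force: 4.5
```

Call:
carry_out --motion "0.02 0 0 0;0.04 0 0 0;0.06 0 0 0;0.08 0 0 0;0.1 0 0 0;0.12 0 0 0;0.13 0 0 0;0.13 0 0 0"

```text
time: 9.9
tool_pos: [0.5519, 0.0119, 0.0415]
ee_rot: [3.141, -0.001, 0.054]
wrist_force: [-2.7, -0.6, 8.9]
width: 0.0363
finger_force: 4.4
```

Call:
carry_out --motion "0.01 0 0 0;0.02 0 0 0;0.03 0 0 0;0.04 0 0 0;0.05 0 0 0;0.06 0 0 0;0.065 0 0 0;0.065 0 0 0"

```text
time: 10.7
tool_pos: [0.5618, 0.0124, 0.0416]
ee_rot: [3.141, -0.001, 0.054]
wrist_force: [-3.5, -0.1, 7.6]
width: 0.0362
finger_force: 4.1
```

Call:
carry_out --motion "0.01 0 0.001 0;0.02 0 0.001 0;0.03 0 0.002 0;0.035 0 0.002 0;0.035 0 0.002 0;0.035 0 0.002 0;0.035 0 0.002 0;0.035 0 0.002 0"

```text
time: 11.5
tool_pos: [0.567, 0.0127, 0.0413]
ee_rot: [3.141, -0.002, 0.054]
wrist_force: [-2.1, -0.4, 8.4]
width: 0.0362
finger_force: 4.1
```

```bash
python3 - <<'E'
from bench import robot, snapshot
import cv2,numpy as np
s=snapshot("scene"); a=s["image"][140:260,210:340,::-1]
cv2.imwrite("pics/s3.png",cv2.resize(a,(650,600),interpolation=cv2.INTER_CUBIC)); o=robot.get_obs();print(o["tool_pos"],o["ee_rot"],o["wrist_force"])
E
```

```text
[0.56697475 0.01267732 0.04129352] [ 3.14107978e+00 -1.57259691e-03  5.35406405e-02] [-2.32542502 -1.32796535  8.02415428]
```

View pics/s3.png

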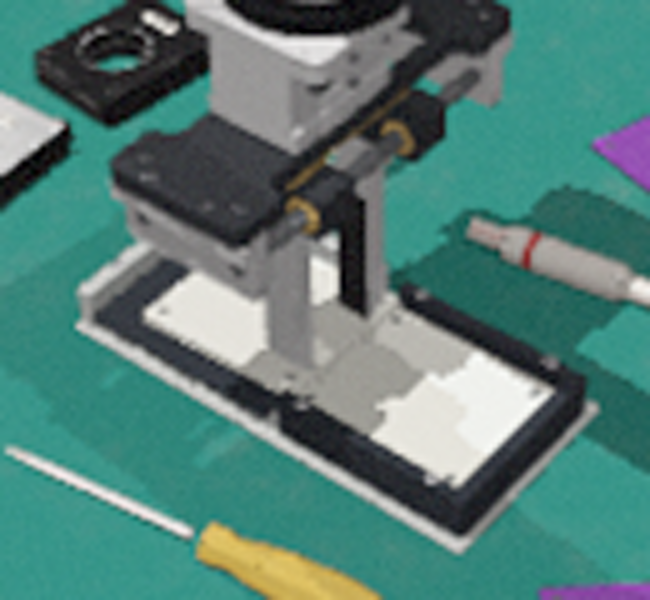

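The plate is nearly off the stack, with its rear edge near the magazine's open end. The middle plate is visible and in place. I'll ease the press and go over the edge.

Call:
carry_out --motion "0.007 0 -0.002 0;0.014 0 -0.002 0;0.02 0 -0.002 0;0.025 0 -0.002 0;0.03 0 -0.002 0;0.035 0 -0.002 0;0.035 0 -0.002 0;0.035 0 -0.002 0"

```text
time: 12.35
tool_pos: [0.5714, 0.0131, 0.0396]
ee_rot: [-3.142, 0.001, 0.054]
wrist_force: [-0.4, -0.0, -0.4]
width: 0.0359
finger_force: 0.0
```

Call:
carry_out --motion "0 0 -0.03 0;0 0 -0.06 0;0.06 0 -0.07 0;0.12 0 -0.07 0;0.18 0 -0.07 0;0.22 0 -0.07 0;0.22 0 -0.07 0;0.22 0 -0.07 0"

```text
time: 13.15
tool_pos: [0.6045, 0.0149, 0.0503]
ee_rot: [3.142, 0.001, 0.054]
wrist_force: [0.1, -0.1, -0.3]
width: 0.036
finger_force: 0.0
```

```bash
python3 - <<'E'
from bench import robot, snapshot
import cv2,numpy as np
s=snapshot("scene"); a=s["image"][150:255,210:335,::-1]
cv2.imwrite("pics/s4.png",cv2.resize(a,(714,600),interpolation=cv2.INTER_CUBIC)); o=robot.get_obs();print(o["tool_pos"],o["ee_rot"],o["wrist_force"])
E
```

```text
[0.60434388 0.01492364 0.05038229] [-3.14156996e+00  8.40618570e-04  5.35934842e-02] [0.31905764 0.35755939 0.19132668]
```

View pics/s4.png

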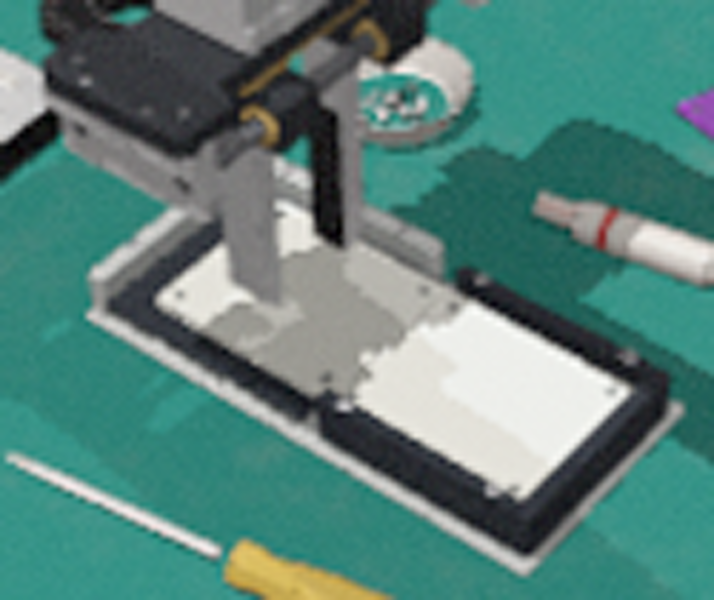

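The plate lies forward of the magazine edge: rear dots at (327,378) and (425,290), front +y dot at (180,295). I'll work out its pose from those.

```bash
python3 - <<'E'
from h import *
px=(np.array([(327,378),(425,290),(180,295)])+.5)/5.712-.5+[210,150]
F0=np.array([571.1,11.6]);a=np.radians(3.05);R=np.array([[np.cos(a),np.sin(a)],[-np.sin(a),np.cos(a)]])
for z in(.022,.025,.028):
  Q=[]
  for p in px:
    r=least_squares(lambda q:proj("scene",np.r_[q,z])[0]-p,[.55,.01]);Q.append(R@(r.x*1e3-F0))
  Q=np.array(Q);print(z,np.round(Q,1).tolist(),"ctr",(Q[1]+Q[2])/2, "yaw",np.degrees(np.arctan2(*(Q[2]-Q[0])[::-1])))
# check same view bias with initial dots
for p in sc([(492,212),(676,308),(563,419),(378,314)]):
    r=least_squares(lambda q:proj("scene",np.r_[q,.028])[0]-p,[.55,.01]);print(np.round(R@(r.x*1e3-F0),1))
E
```

```text
0.022 [[-5.7, 30.1], [-5.2, -31.7], [70.5, 30.5]] ctr [32.66977235 -0.58976159] yaw 0.35630897703217634
0.025 [[-7.6, 32.2], [-7.1, -29.2], [68.2, 32.7]] ctr [30.52514279  1.73979803] yaw 0.3563089770303827
0.028 [[-9.6, 34.4], [-9.1, -26.8], [65.8, 34.9]] ctr [28.38051323  4.06935764] yaw 0.3563089770239837
[-20.9 -30.4]
[-96.4 -31.2]
[-96.2  30.8]
[-20.9  31. ]
```

Call:
carry_out --motion "0 0 0.02 0;0 0 0.04 0;0 0 0.055 0;0 0 0.065 0;0 0 0.07 0;0 0 0.073 0;0 0 0.073 0;0 0 0.073 0"

```text
time: 14.0
tool_pos: [0.6047, 0.0149, 0.0399]
ee_rot: [3.141, -0.0, 0.054]
wrist_force: [-0.0, 0.2, 0.8]
width: 0.0363
finger_force: 0.0
```

Call:
carry_out --motion "0 0 0.001 0;0 0 0.002 0;0 0 0.003 0;0 0 0.004 0;0 0 0.005 0;0 0 0.006 0;0 0 0.006 0;0 0 0.006 0"

```text
time: 14.8
tool_pos: [0.6046, 0.0149, 0.0389]
ee_rot: [3.142, -0.0, 0.054]
wrist_force: [-0.4, 0.5, -0.2]
width: 0.0361
finger_force: 0.0
```

Call:
carry_out --motion "0 0 0.001 0;0 0 0.002 0;0 0 0.003 0;0 0 0.004 0;0 0 0.005 0;0 0 0.006 0;0 0 0.006 0;0 0 0.006 0"

```text
time: 15.6
tool_pos: [0.6046, 0.0149, 0.038]
ee_rot: [3.142, -0.0, 0.054]
wrist_force: [-0.1, 0.0, -0.2]
width: 0.0364
finger_force: 0.0
```

Call:
carry_out --motion "0 0 0.001 0;0 0 0.002 0;0 0 0.003 0;0 0 0.004 0;0 0 0.005 0;0 0 0.005 0;0 0 0.005 0;0 0 0.005 0"

```text
time: 16.4
tool_pos: [0.6046, 0.0149, 0.0372]
ee_rot: [3.141, -0.0, 0.054]
wrist_force: [0.3, -0.9, 0.4]
width: 0.0362
finger_force: 0.0
```

Call:
carry_out --motion "0 0 0.001 0;0 0 0.002 0;0 0 0.003 0;0 0 0.004 0;0 0 0.005 0;0 0 0.005 0;0 0 0.005 0;0 0 0.005 0"

```text
time: 17.2
tool_pos: [0.6046, 0.0149, 0.0368]
ee_rot: [3.141, -0.0, 0.054]
wrist_force: [-0.9, -1.0, 3.4]
width: 0.0365
finger_force: 1.6
```

Call:
carry_out --motion "0 0 0.001 0;0 0 0.002 0;0 0 0.003 0;0 0 0.004 0;0 0 0.005 0;0 0 0.005 0;0 0 0.005 0;0 0 0.005 0"

```text
time: 18.0
tool_pos: [0.6047, 0.0149, 0.0366]
ee_rot: [3.141, -0.0, 0.054]
wrist_force: [-1.7, -0.2, 6.5]
width: 0.0361
finger_force: 3.2
```

Call:
carry_out --motion "0 0 0.002 0;0 0 0.003 0;0.01 0 0.004 0;0.02 0 0.004 0;0.04 0 0.004 0;0.06 0 0.004 0;0.08 0 0.004 0;0.1 0 0.004 0"

```text
time: 18.8
tool_pos: [0.6198, 0.0156, 0.0364]
ee_rot: [3.141, -0.001, 0.054]
wrist_force: [-3.7, -0.7, 8.9]
width: 0.0362
finger_force: 4.0
```

Call:
carry_out --motion "0.005 0 0 0;0.01 0 0 0;0.015 0 0 0;0.02 0 0 0;0.025 0 0 0;0.03 0 0 0;0.035 0 0 0;0.04 0 0 0"

```text
time: 19.6
tool_pos: [0.6246, 0.0158, 0.0365]
ee_rot: [3.141, 0.002, 0.054]
wrist_force: [-6.3, -1.5, 10.1]
width: 0.0363
finger_force: 4.8
```

Call:
carry_out --motion "-0.005 0 0 0;-0.005 0.005 0 0;-0.005 0.01 0 0;-0.005 0.018 0 0;-0.005 0.026 0 0;-0.005 0.034 0 0;-0.005 0.042 0 0;-0.005 0.05 0 0"

```text
time: 20.4
tool_pos: [0.6255, 0.0103, 0.0365]
ee_rot: [-3.139, -0.001, 0.054]
wrist_force: [-2.6, 4.3, 8.4]
width: 0.0364
finger_force: 3.9
```

Call:
carry_out --motion "0 0.006 0 0;0 0.012 0 0;0 0.018 0 0;0 0.024 0 0;0 0.03 0 0;0 0.035 0 0;0 0.035 0 0;0 0.035 0 0"

```text
time: 21.2
tool_pos: [0.6267, 0.0047, 0.0366]
ee_rot: [-3.139, -0.004, 0.054]
wrist_force: [-1.4, 3.2, 6.5]
width: 0.0361
finger_force: 3.2
```

Call:
carry_out --motion "0 0 0.002 0;0 0.005 0.003 0;0 0.01 0.003 0;0 0.015 0.003 0;0 0.02 0.003 0;0 0.025 0.003 0;0 0.03 0.003 0;0 0.03 0.003 0"

```text
time: 22.0
tool_pos: [0.6275, 0.0003, 0.0366]
ee_rot: [-3.139, -0.005, 0.054]
wrist_force: [-0.1, 3.4, 7.2]
width: 0.036
finger_force: 3.5
```

Call:
carry_out --motion "0 0 -0.1 0;0 0 -0.3 0;0 0 -0.6 0;-0.2 0.3 -0.8 0;-0.4 0.6 -0.8 0;-0.6 0.9 -0.8 0;-0.8 1 -0.8 0;-0.8 1 -0.8 0"

```text
time: 22.8
tool_pos: [0.5103, -0.1612, 0.1547]
ee_rot: [3.14, 0.002, 0.047]
wrist_force: [0.8, 0.8, 0.2]
width: 0.0364
finger_force: 0.0
```

```bash
python3 - <<'E'
from bench import robot, snapshot
import cv2,numpy as np
s=snapshot("scene")["image"]; t=snapshot("top")["image"]
np.savez("pics/late.npz",s=s,t=t)
a=cv2.resize(s[170:255,215:295,::-1],None,fx=6,fy=6,interpolation=cv2.INTER_CUBIC)
b=cv2.resize(t[158:243,240:305,::-1],None,fx=4.9,fy=6,interpolation=cv2.INTER_CUBIC)
cv2.imwrite("pics/s5.png",np.hstack([a,b])); print(np.hstack([a,b]).shape)
E
```

```text
(510, 798, 3)
```

View pics/s5.png

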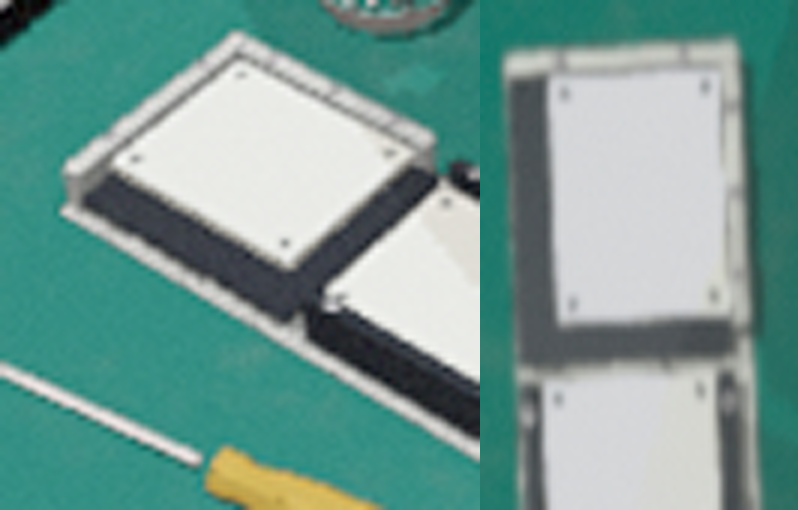

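The plate sits in the corner. In the top view its dots are at (565,94), (705,87), (713,297) and (573,305), and in the scene view at (240,74), (391,153), (284,243) and (135,159). I'll check squareness and gaps numerically.

```bash
python3 - <<'E'
from h import *
d=dict(
 scene=((np.array([(240,74),(391,153),(284,243),(135,159)])+.5)/6-.5+[215,170]),
 top=((np.array([(705,87),(713,297),(573,305),(565,94)])-[480,0]+.5)/[4.9,6]-.5+[240,158]))
d0=dict(scene=sc([(492,212),(676,308),(563,419),(378,314)]),top=tc([(362,320),(133,331),(125,144),(354,134)]))
F0=np.array([571.1,11.6]);a=np.radians(3.05);R=np.array([[np.cos(a),np.sin(a)],[-np.sin(a),np.cos(a)]])
for n in d:
  for D,z in((d0,.028),(d,.0228)):
    Q=np.array([R@(least_squares(lambda q:proj(n,np.r_[q,z])[0]-p,[.55,.01]).x*1e3-F0) for p in D[n]])
    v=(Q[0]+Q[3]-Q[1]-Q[2]);w=Q[3]+Q[2]-Q[0]-Q[1]
    print(n,"ctr",Q.mean(0).round(1),"yaw",np.degrees([np.arctan2(v[1],v[0]),np.arctan2(-w[0],w[1])]).round(2))
E
```

```text
scene ctr [-58.6   0.1] yaw [ 0.36 -0.16]
scene ctr [51.4 -7.4] yaw [0.3  0.02]
top ctr [-57.6   0.9] yaw [-0.11 -0.4 ]
top ctr [52.  -6.9] yaw [-0.11 -0.2 ]
```

Call:
carry_out --motion "0.2 -0.25 0 0;0.4 -0.5 0 0;0.6 -0.75 0 0;0.75 -1 0 0;0.75 -1 0.2 0;0.75 -1 0.4 0;0.75 -1 0.6 0;0.75 -1 0.6 0"

```text
time: 23.7
tool_pos: [0.6152, 0.0008, 0.0587]
ee_rot: [-3.14, 0.011, 0.056]
wrist_force: [-1.1, 1.3, -0.4]
width: 0.0357
finger_force: 0.0
```

Call:
carry_out --motion "0 -0.02 0 0;0 -0.05 0 0;0 -0.05 0 0;0 -0.05 0.03 0;0 -0.05 0.06 0;0 -0.05 0.09 0;0 -0.05 0.09 0;0 -0.05 0.09 0"

```text
time: 24.5
tool_pos: [0.6175, 0.0057, 0.0507]
ee_rot: [-3.142, 0.001, 0.053]
wrist_force: [0.1, -0.6, -0.6]
width: 0.0368
finger_force: 0.0
```

Call:
carry_out --motion "0.02 -0.016 0.02 0;0.02 -0.016 0.04 0;0.02 -0.016 0.06 0;0.02 -0.016 0.07 0;0.02 -0.016 0.08 0;0.02 -0.016 0.08 0;0.02 -0.016 0.08 0;0.02 -0.016 0.08 0"

```text
time: 25.3
tool_pos: [0.6208, 0.0084, 0.0394]
ee_rot: [3.141, -0.0, 0.054]
wrist_force: [-0.5, 0.3, -0.4]
width: 0.036
finger_force: 0.0
```

Call:
carry_out --motion "0 0 0.002 0;0 0 0.004 0;0 0 0.006 0;0 0 0.008 0;0 0 0.01 0;0 0 0.01 0;0 0 0.01 0;0 0 0.01 0"

```text
time: 26.1
tool_pos: [0.6207, 0.0084, 0.0377]
ee_rot: [3.142, -0.0, 0.054]
wrist_force: [0.5, 0.3, 0.1]
width: 0.0362
finger_force: 0.0
```

Contact is expected at about 36.9 mm.

Call:
carry_out --motion "0 0 0.002 0;0 0 0.004 0;0 0 0.006 0;0 0 0.008 0;0 0 0.01 0;0 0 0.01 0;0 0 0.01 0;0 0 0.01 0"

```text
time: 26.9
tool_pos: [0.6208, 0.0084, 0.0367]
ee_rot: [3.141, -0.0, 0.054]
wrist_force: [-2.3, -0.2, 4.3]
width: 0.0367
finger_force: 2.4
```

Now press to about 8 N and push along +x.

Call:
carry_out --motion "0 0 0.002 0;0 0 0.004 0;0 0 0.005 0;0.01 0 0.005 0;0.015 0 0.005 0;0.02 0 0.005 0;0.025 0 0.005 0;0.03 0 0.005 0"

```text
time: 27.7
tool_pos: [0.6244, 0.0084, 0.0365]
ee_rot: [3.141, 0.002, 0.054]
wrist_force: [-4.7, -0.0, 8.5]
width: 0.0364
finger_force: 4.3
```

Call:
carry_out --motion "0.005 0 0 0;0.01 0 0 0;0.015 0 0 0;0.02 0 0 0;0.025 0 0 0;0.03 0 0 0;0.03 0 0 0;0.03 0 0 0"

```text
time: 28.5
tool_pos: [0.629, 0.0086, 0.0365]
ee_rot: [3.141, 0.001, 0.054]
wrist_force: [-4.8, -0.7, 9.3]
width: 0.0361
finger_force: 4.2
```

Call:
carry_out --motion "-0.003 0.005 0 0;-0.003 0.01 0 0;-0.003 0.015 0 0;-0.003 0.02 0 0;-0.003 0.025 0 0;-0.003 0.03 0 0;-0.003 0.035 0 0;-0.003 0.04 0 0"

```text
time: 29.3
tool_pos: [0.6308, 0.0043, 0.0366]
ee_rot: [-3.139, -0.003, 0.054]
wrist_force: [0.3, 2.8, 6.4]
width: 0.036
finger_force: 2.8
```

Call:
carry_out --motion "0.003 0.005 0.002 0;0.005 0.01 0.002 0;0.008 0.015 0.002 0;0.01 0.02 0.002 0;0.01 0.02 0.002 0;0.01 0.02 -0.02 0;0.01 0.02 -0.1 0;0.01 0.02 -0.3 0"

```text
time: 30.1
tool_pos: [0.6287, -0.0001, 0.077]
ee_rot: [-3.141, 0.008, 0.053]
wrist_force: [0.3, 0.2, -0.5]
width: 0.0361
finger_force: 0.0
```

Call:
carry_out --motion "0 0 -0.2 0;0 0 -0.4 0;-0.2 0.3 -0.5 0;-0.4 0.6 -0.5 0;-0.6 0.9 -0.5 0;-0.8 1 -0.5 0;-0.8 1 -0.5 0;-0.8 1 -0.5 0"

```text
time: 30.9
tool_pos: [0.5191, -0.157, 0.1558]
ee_rot: [3.142, -0.001, 0.051]
wrist_force: [0.5, 0.5, 0.4]
width: 0.0364
finger_force: 0.0
```

```bash
python3 - <<'E'
from bench import robot, snapshot
import cv2,numpy as np
s=snapshot("scene")["image"]; t=snapshot("top")["image"]
o=np.load("pics/late.npz")
for A,B,r in((s,o["s"],np.s_[170:260,215:300]),(t,o["t"],np.s_[158:243,240:305])):
    g=lambda i:cv2.cvtColor(i[r],cv2.COLOR_RGB2GRAY).astype(np.float32)
    print(cv2.phaseCorrelate(g(B),g(A)))
a=cv2.resize(s[150:265,195:355,::-1],None,fx=3,fy=4.4,interpolation=cv2.INTER_CUBIC)
b=cv2.resize(t[155:270,200:350,::-1],None,fx=2.1,fy=4.4,interpolation=cv2.INTER_CUBIC)
cv2.imwrite("pics/s6.png",np.hstack([a,b]))
E
```

```text
((-0.06194012141485672, 0.007710252262995709), 0.9867828194300333)
((0.035769005158378775, 0.016957952653889663), 0.9724383236449442)
```

View pics/s6.png

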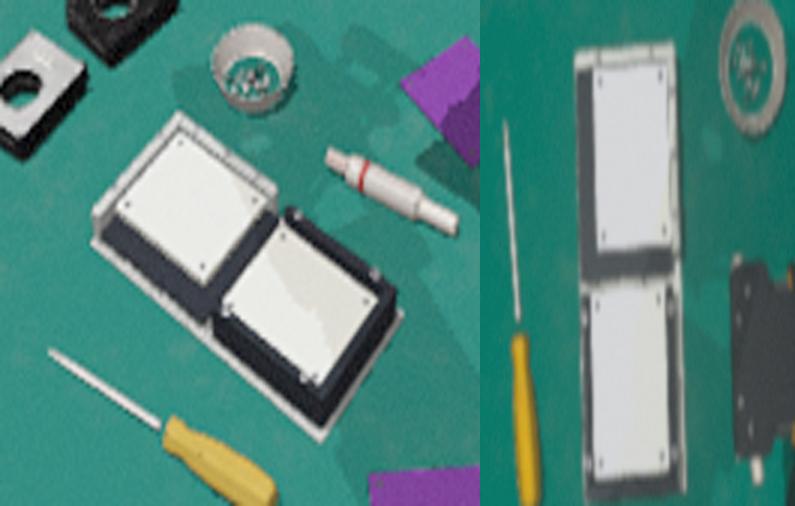

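The plate lies in the corner at about (190,205), square to both stops, and the second push did not move it. The plate below, the dish, the gauge and the driver are untouched.

```bash
python3 -c "
from bench import robot
print(robot.close_job())"
```

```text
the job is handed in; nothing more can be done
None
```

The job is handed in at about 31 s: the top plate rests flat on the stage, by camera (to about 0.5 mm) square in the corner against both stops, after a press of at most about 10 N, with nothing else seen to have moved.

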